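Hang up the dippers from the spring-lid chest

ROBOT

A 6-joint arm with a two-finger parallel gripper is mounted at the origin on the work surface. World frame = base frame: x ahead of the robot, y to its left, z up, the work surface at z = 0. Lengths are in m, angles in rad, forces in N, time in s.
With the tool pointing down it reaches from about 0.425 to 0.95 m from the base axis. Payload 3.5 kg.
Tool frame: the origin (TCP) lies at the very end of the fingers, on their centre line; the grasp point (between the pads) lies ctrl.grip_point_offset behind it (ctrl.grip_point_offset is the distance from the TCP to the grasp point, in m); z points along the fingers, y is the direction in which the jaws open and shut (so a half turn about z gives the same grasp; the last joint's range is limited). The gripper opens to 85 mm and grips with 20 to 120 N. Pads are 22 mm wide; open, the fingers measure 114 mm over their backs; the gripper's body (76 mm by 85 mm) begins 54 mm behind the grasp point. The pads swing forward as they close: fully open they stand 13 mm farther back than shut.
Start: joints at [-1.489, 0.286, 1.577, -0, 1.279, -0.15], TCP at [0.155, -0.657, 0.231] pointing down, gripper open.
Joint ranges: [-2.77, 2.77], [-0.9, 2.22], [0.21, 2.48], [-1.53, 4.67], [0.24, 2.81], [-2.84, 2.84]. Speed limits (rad/s): [2.79, 2.79, 3.14, 3.14, 3.14, 3.14].

INTERFACE

Orientations are given as a unit quaternion [x, y, z, w].
In Python, from plant import ctrl gives the robot as it stands.
- The arm moves only by the tool servo_tool, never from a script. Its argument "increments" is a list of rows, each a list of 5 numbers: the opening, from 0 (shut) to 1 (fully open), then the shift along the world's x, y, z in units of 40 mm (1.0 is 40 mm), then the turn about the world's z in units of 5 degrees (1.0 is 5 degrees). A call has exactly 10 rows; each row is the pose to reach, as a shift and turn from the pose measured when the call began; what a row does not reach only later rows make up. A row lasts 1/12 s, in which the tool goes at most 41.7 mm and 7.16 degrees, less where a joint would pass 70% of its speed; a pose out of reach is approached as far as the arm can. A call with a gripper value outside its range is refused whole. The fingers move at their own pace and stop on an object; "grip_force" is the grip in N (left out, the last holds). Time passes only in rows, so rows that repeat a pose let the fingers close, or fill a call up. It gives the time, the measured TCP pose, the force and the opening at its end, in the units of the state.
- ctrl.get_state(): the state, without advancing time (a new reading comes with each control period).
- ctrl.read_camera(name): name is "side" or "top" or "wrist"; returns a dict with "frame" (420x560x3 uint8, red, green, blue), "K" (3x3 intrinsics, pixels), "distortion" ([k1, k2, p1, p2, k3] as OpenCV has them; the pictures are not rectified), "extrinsics" (4x4, takes a point from camera to world coordinates). Camera axes: x right, y down, z forward; pixel columns grow to the right and rows downward; lengths in m; the calibration is good to about 2 mm. A picture is of the moment at which its call begins. There is no depth.
- ctrl.sign_off(): hands the job in, once; it reports no verdict.
Trained networks look in a picture, given as the dict that the camera call returned (one of the last four; its "shot" number tells which), for a name from the list of things; names that differ only in an ending like _2 or _b are one class to them, and where a whole thing is asked for, a point or a joint stands for the part that bears it (a point fixed in the world has none). Each returns a list of dicts, best first, with "conf" (0 to 1); they miss things now and then, are a little off and sometimes report something else, mostly with a low value. They report only what shows in the picture. A call takes as long as a camera call. They do not tell look-alikes from the thing itself.
- ctrl.masks_of(picture, query): "region" (420x560 bool, what is visible of it) and "extent" ([left, top, right, bottom] in pixels, round what is visible of it).
- ctrl.landmark_of(picture, query): "centre" ([row, column] in pixels: a listed point, or the origin of a listed thing).
The state is a dict: "time": time; "qpos": joint angles; "dq": joint speeds; "joint_efforts": joint torques, N m; "eef_pos": TCP position; "tcp_rot": TCP orientation; "contact_force": force on the tool from outside, world axes, zero at the start; "wrist_torque": the same for the moment, N m; "opening": opening from 0.0 (shut) to 1.0 (fully open).
Only numpy, scipy, OpenCV 4.12 (cv2) and the standard library are available. Lean on these libraries where they do the work, as an engineer would, in place of code of your own. Each camera call takes 0.05 s, during which the arm holds its last target. There are 200 camera calls.

TASK

Hang every aluminium dipper, those standing on the bench and those inside the spring-lid chest, upright by its arch handle on a peg of its own on the peg rail. Press the chest's button catch to open it, but steady the sprung lid so that it comes up under control and never flies open; once the dippers are out, shut the lid again until it stays latched, and leave the other things where they are.

Things in the scene. Friction and masses are not known exactly. Their poses are not given: they have to be found in the camera images.
- chest: plywood chest, fixed, 132 mm (x) by 222 mm (y) by 154 mm high without the lid, walls and floor 6 mm; origin: centre of its underside, x from its front (button side) to its hinge side, z up. Inside stand one or two dippers, side by side along y, arches roughly along y
- lid (a joint): angle of the sprung lid, rad: 0 shut and latched, stop at 1.9 (open, past upright), -0.015 if pressed. Plate 140 mm from hinge to front edge (74 mm before the chest's origin), 222 wide, 8 thick, 250 g. Freed, its spring (1 to 2 N at the front edge) throws it open at over 8 rad/s unless held back, and keeps it open. Pressed shut with 5 to 10 N near the front it latches, if the button is out
- lid_hinge (a point): middle of the lid's hinge axis (along the chest's y), at the chest's x = +66 mm, z = 154 mm, level with the lid's underside when shut; turns with the lid
- catch_button (a joint): tilt of the catch's push button, rad: 0 out, 0.33 fully in; pressing its middle down 1 mm gives 0.045 rad. It frees the lid between 0.1 and 0.2 rad and springs back when let go, so press it nearly home: 7 mm down, about 6 N
- button_top (a point): middle of the push button's flat top, 24 by 26 mm, pressed straight down (it leans 2 mm towards the robot's side as it sinks). It stands before the lid's middle, 17 mm ahead of the lid's front edge (chest x = -91 mm), top 8.5 mm above the shut lid's upper face, on a block 34 by 44 mm whose top is 145 mm high
- rail: wooden peg rail, fixed: board 280 mm long with four pegs that point to its -x; origin on the table below the pegs' hanging places, x away from the robot, y along the board. The board's front face is at x = 50 mm, its top at z = 144 mm, its underside at z = 108 mm on two thin posts at y = +-125 mm (30 mm wide feet, 12 mm high)
- peg0 (a point): hanging place on top of a peg, at the rail's y = 123 mm, 132.5 mm high, axes as the rail's. The peg, 14 mm thick, is level from the board to 30 mm before this point, then turns up; its tip ends 52 mm before it and its top is 14 mm higher. A dipper's arch is passed over the tip along +x, then let down
- peg1 (a point): hanging place on top of a peg, at the rail's y = 41 mm, 132.5 mm high, axes as the rail's. The peg, 14 mm thick, is level from the board to 30 mm before this point, then turns up; its tip ends 52 mm before it and its top is 14 mm higher. A dipper's arch is passed over the tip along +x, then let down
- peg2 (a point): hanging place on top of a peg, at the rail's y = -41 mm, 132.5 mm high, axes as the rail's. The peg, 14 mm thick, is level from the board to 30 mm before this point, then turns up; its tip ends 52 mm before it and its top is 14 mm higher. A dipper's arch is passed over the tip along +x, then let down
- peg3 (a point): hanging place on top of a peg, at the rail's y = -123 mm, 132.5 mm high, axes as the rail's. The peg, 14 mm thick, is level from the board to 30 mm before this point, then turns up; its tip ends 52 mm before it and its top is 14 mm higher. A dipper's arch is passed over the tip along +x, then let down
- dipper_a: aluminium dipper, 200 g: cup 64 mm diameter, 55 mm high, arch handle of 9 mm bar over its mouth, in its y-z plane, 65 mm wide outside. Origin: centre of the underside, z up. On the arch an upright wooden grip tab, 12 mm (x) by 24 mm (y), z 102 to 140 mm; the arch beside it reaches z 106 mm. A half turn about z makes no difference. Starts in the chest; may be absent
- dipper_a_loop (a point): underside of the arch's middle of dipper_a, 97.5 mm above its base; it rests on the peg when hung (base then 35 mm above the bench). The opening under it reaches down to the rim at 55 mm and is 47 mm wide
- dipper_b: aluminium dipper, 200 g: cup 64 mm diameter, 55 mm high, arch handle of 9 mm bar over its mouth, in its y-z plane, 65 mm wide outside. Origin: centre of the underside, z up. On the arch an upright wooden grip tab, 12 mm (x) by 24 mm (y), z 102 to 140 mm; the arch beside it reaches z 106 mm. A half turn about z makes no difference. Starts in the chest; may be absent
- dipper_b_loop (a point): underside of the arch's middle of dipper_b, 97.5 mm above its base; it rests on the peg when hung (base then 35 mm above the bench). The opening under it reaches down to the rim at 55 mm and is 47 mm wide
- dipper_c: aluminium dipper, 200 g: cup 64 mm diameter, 55 mm high, arch handle of 9 mm bar over its mouth, in its y-z plane, 65 mm wide outside. Origin: centre of the underside, z up. On the arch an upright wooden grip tab, 12 mm (x) by 24 mm (y), z 102 to 140 mm; the arch beside it reaches z 106 mm. A half turn about z makes no difference. Starts on the bench; may be absent
- dipper_c_loop (a point): underside of the arch's middle of dipper_c, 97.5 mm above its base; it rests on the peg when hung (base then 35 mm above the bench). The opening under it reaches down to the rim at 55 mm and is 47 mm wide
- dipper_d: aluminium dipper, 200 g: cup 64 mm diameter, 55 mm high, arch handle of 9 mm bar over its mouth, in its y-z plane, 65 mm wide outside. Origin: centre of the underside, z up. On the arch an upright wooden grip tab, 12 mm (x) by 24 mm (y), z 102 to 140 mm; the arch beside it reaches z 106 mm. A half turn about z makes no difference. Starts on the bench; may be absent
- dipper_d_loop (a point): underside of the arch's middle of dipper_d, 97.5 mm above its base; it rests on the peg when hung (base then 35 mm above the bench). The opening under it reaches down to the rim at 55 mm and is 47 mm wide
- oil_can: closed black lubricant can, 64 mm diameter, 150 mm high, a bystander; origin under its centre
- red_box: red plastic box 100 x 140 x 110 mm with its door shut, a bystander; origin under its centre
- hook_spanner: steel hook spanner about 200 mm long, lying, a bystander; origin under the middle of its handle
- scoop: yellow plastic scoop about 210 mm long, lying, a bystander; origin under its bowl's rear part
- grease_tin: low round tin, 84 mm diameter, 60 mm high, a bystander; origin under its centre
- mallet: hammer lying at the side, a bystander; origin under its middle
Things that resemble listed ones, but are neither listed nor needed, are in the scene too. Leave any orange look-alike of the dipper_c alone.

How it is judged:
By the outcome, as a careful person would: the job done as asked, in the order asked, and still so for the second after the job is handed in, with the robot touching nothing.
Of dipper_a, dipper_b only 1 to 2 are there at a start; the rules pass over those that are not, and their reading is None.
Of dipper_c, dipper_d only 1 to 2 are there at a start; the rules pass over those that are not, and their reading is None.
At some moment in a run one of dipper_c, dipper_d may be knocked a few centimetres aside while the robot is not near it.
It also fails if it takes over 210 s, if anything falls off the work surface, if the arm or the gripper's body presses on something with over 40 N, if the wrist force passes 120 N, or if a joint passes its speed limit or range.

## Working session

There is one attempt and no reset: what is moved stays moved. The work goes in short steps, Python scripts to look and compute and a tool call to move; the robot and the scene stay as the last step left them, time stands still between calls to the robot, and variables do not carry over. Pictures are saved under pics/ and viewed, about 12 in all and at most 16, crops included, and the job is handed in when it is done.

Besides the shell and the picture viewer there is one more tool, called after "Emit:" as a command line: name --pt "numbers of a row" for each row, then --argument value for the rest. servo_tool: Moves the arm, as the interface text tells. Its arguments: {"type":"object","properties":{"increments":{"type":"array"},"grip_force":{"type":"number"}},"required":["increments"]}

```bash
ls; mkdir -p pics; cat > h.py <<'E'
import numpy as np, cv2, json
from plant import ctrl
def ray(p, rc):
    K=np.array(p["K"]);D=np.array(p["distortion"]);T=np.array(p["extrinsics"])
    u=cv2.undistortPoints(np.array([[[rc[1],rc[0]]]],float),K,D)[0,0]
    return T[:3,3], T[:3,:3]@np.array([u[0],u[1],1.])
def at_z(p,rc,z):
    o,d=ray(p,rc); return o+d*(z-o[2])/d[2]
def tri(l):
    A=np.zeros((3,3));b=np.zeros(3);R=[]
    for p,rc in l:
        o,d=ray(p,rc);d=d/np.linalg.norm(d);M=np.eye(3)-np.outer(d,d);A+=M;b+=M@o;R.append((o,M))
    x=np.linalg.solve(A,b);return x,[np.linalg.norm(M@(x-o)) for o,M in R]
def px(p,X):
    T=np.linalg.inv(np.array(p["extrinsics"]))
    r,_=cv2.projectPoints(np.array(X,float).reshape(-1,3),cv2.Rodrigues(T[:3,:3])[0],T[:3,3],np.array(p["K"]),np.array(p["distortion"]))
    return r[:,0]
def save(p,n): cv2.imwrite("pics/"+n+".png",p["frame"][:,:,::-1])
E
python3 - <<'E'
from h import *
t=ctrl.read_camera("top");s=ctrl.read_camera("side")
print(ctrl.grip_point_offset,{k:np.round(v,3) for k,v in ctrl.get_state().items()})
im=np.hstack([t["frame"],s["frame"]]);save(t,"t0");save(s,"s0")
for n,p in(("T",t),("S",s)):
    print(n,np.round(p["extrinsics"],3).tolist())
    for q in["chest","lid_hinge","button_top","rail","peg0","peg1","peg2","peg3","dipper_c","dipper_c_loop","dipper_a","oil_can","red_box","grease_tin","lid"]:
        try: print(n,q,[(np.round(d["centre"]).tolist(),round(d["conf"],2)) for d in ctrl.landmark_of(p,q)][:6])
        except Exception as e: print(q,e)
E
```

```text
pics
0.0187 {'time': np.float64(0.1), 'qpos': array([-1.489,  0.287,  1.578,  0.   ,  1.279, -0.15 ]), 'dq': array([-0.001, -0.003, -0.006, -0.   , -0.   ,  0.001]), 'joint_efforts': array([ 1.000e-03, -4.073e+01, -2.937e+01, -0.000e+00,  3.000e-03,
        0.000e+00]), 'eef_pos': array([ 0.155, -0.656,  0.23 ]), 'tcp_rot': array([ 0.993,  0.116,  0.   , -0.001]), 'contact_force': array([ 0.459, -0.32 , -0.682]), 'wrist_torque': array([ 0.031, -0.016,  0.009]), 'opening': np.float64(0.995)}
T [[-0.006, -0.997, 0.081, 0.427], [-1.0, 0.007, 0.007, -0.121], [-0.008, -0.081, -0.997, 1.511], [0.0, 0.0, 0.0, 1.0]]
T chest [([218.0, 190.0], 0.67), ([216.0, 214.0], 0.66)]
T lid_hinge [([191.0, 310.0], 0.84)]
T button_top [([233.0, 319.0], 0.36)]
T rail [([217.0, 192.0], 0.72)]
T peg0 [([216.0, 148.0], 0.88), ([218.0, 216.0], 0.86), ([216.0, 192.0], 0.84), ([217.0, 169.0], 0.73), ([229.0, 398.0], 0.36)]
T peg1 [([216.0, 148.0], 0.88), ([218.0, 216.0], 0.86), ([216.0, 192.0], 0.84), ([217.0, 169.0], 0.73), ([229.0, 398.0], 0.36)]
T peg2 [([216.0, 148.0], 0.88), ([218.0, 216.0], 0.86), ([216.0,
[... 1136 characters left out ...]
.0, 248.0], 0.55)]
S peg2 [([277.0, 236.0], 0.96), ([244.0, 260.0], 0.58), ([263.0, 248.0], 0.55)]
S peg3 [([277.0, 236.0], 0.96), ([244.0, 260.0], 0.58), ([263.0, 248.0], 0.55)]
S dipper_c [([270.0, 300.0], 0.93), ([251.0, 274.0], 0.87), ([297.0, 307.0], 0.66)]
S dipper_c_loop [([278.0, 306.0], 0.85), ([248.0, 296.0], 0.77)]
S dipper_a [([270.0, 300.0], 0.93), ([251.0, 274.0], 0.87), ([297.0, 307.0], 0.66)]
S oil_can [([238.0, 224.0], 0.82)]
S red_box [([272.0, 183.0], 0.58)]
S grease_tin [([204.0, 249.0], 0.69)]
lid it knows: button_top, chest, dipper, dipper_a_loop, dipper_b_loop, dipper_c_loop, dipper_d_loop, grease_tin, hook_spanner, lid_hinge, mallet, oil_can, peg, rail, red_box, scoop
```

```bash
python3 - <<'E'
import cv2
t=cv2.imread("pics/t0.png");s=cv2.imread("pics/s0.png")
cv2.imwrite("pics/t0c.png",cv2.resize(t[120:320,110:420],None,fx=2.5,fy=2.5,interpolation=2))
cv2.imwrite("pics/s0c.png",cv2.resize(s[120:350,140:420],None,fx=2.5,fy=2.5,interpolation=2))
E
```

```text
(no output)
```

View pics/t0c.png

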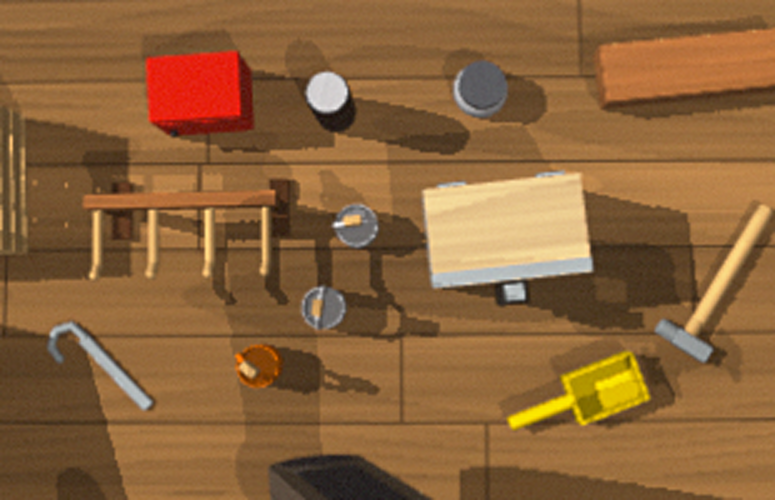

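View pics/s0c.png

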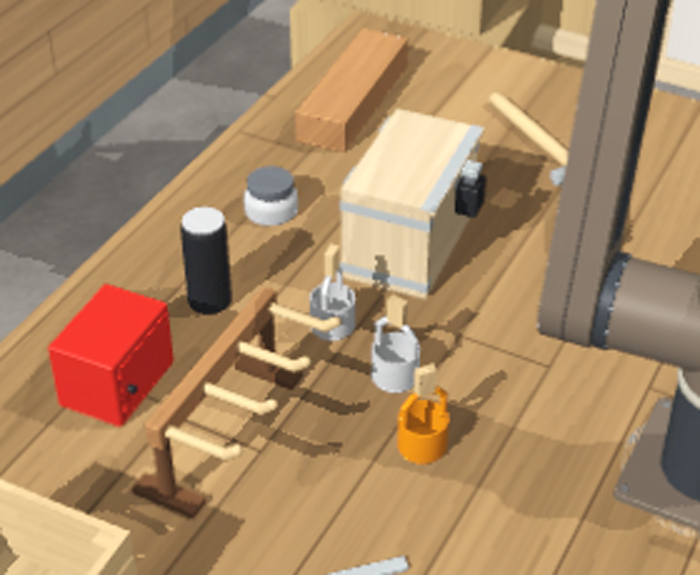

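The top view shows two aluminium dippers, at (row 210, col 252) and (243, 239), and the orange look-alike at (267, 213), which I leave alone. The chest is shut with its button at about (236, 315). The rail has four pegs at columns 148 to 216. Candidates for the first reach are those three; I choose the two silver ones and will check them in a wrist view.

```bash
python3 - <<'E'
from h import *
t=ctrl.read_camera("top");s=ctrl.read_camera("side")
def T(a,b): 
    x,e=tri([(t,a),(s,b)]); return np.round(x,3),np.round(e,4)
print("btn",at_z(t,(236.5,315),.1705).round(3),T((236.5,315),(186,330)))
# lid corners full px: (row,col) from crop /2.5
for n,(c,r),z in [("hl",(424,189),.162),("hr",(581,174),.162),("fl",(433,286),.162),("fr",(592,271),.162)]:
    print(n,at_z(t,(120+r/2.5,110+c/2.5),z).round(4))
for rc in [(216,148),(217,169),(216,192),(218,216)]: print("peg",at_z(t,rc,.1325).round(4))
for n,(c,r),z in [("bl",(83,208),.144),("br",(275,206),.144)]: print(n,at_z(t,(120+r/2.5,110+c/2.5),z).round(4))
for q in ["dipper_c"]:
  for n,p in(("t",t),("s",s)):
    for m in ctrl.masks_of(p,q):
      reg=m["region"];print(n,round(m["conf"],2),m["extent"],[ (k,at_z(p,k,.03).round(3)) for k in [tuple(np.argwhere(reg).mean(0).round(1))]],p["frame"][reg].mean(0).round())
    for l in ctrl.landmark_of(p,q): print(n,"origin",np.round(l["centre"]),round(l["conf"],2),at_z(p,l["centre"],0.).round(3))
  for p in(t,s):
    for l in ctrl.landmark_of(p,"dipper_c_loop"): print("loop",np.round(l["centre"]),round(l["conf"],2),at_z(p,l["centre"],.0975).round(3))
for l in ctrl.landmark_of(s,"peg0"): print("speg",np.round(l["centre"]),round(l["conf"],2),at_z(s,l["centre"],.1325).round(3))
for l in ctrl.landmark_of(s,"button_top"): print(at_z(s,l["centre"],.1705).round(3))
for p,q,z in((s,"lid_hinge",.154),(t,"lid_hinge",.154),(s,"rail",0),(s,"oil_can",0),(s,"red_box",0),(s,"grease_tin",0)): print(q,at_z(p,ctrl.landmark_of(p,q)[0]["centre"],z).round(3))
E
```

```text
btn [ 0.448 -0.248  0.171] (array([ 0.445, -0.248,  0.175]), array([0.0029, 0.0029]))
hl [ 0.5925 -0.1262  0.162 ]
hr [ 0.6124 -0.3475  0.162 ]
fl [ 0.4563 -0.1378  0.162 ]
fr [ 0.4757 -0.3602  0.162 ]
peg [0.5256 0.3493 0.1325]
peg [0.5216 0.2724 0.1325]
peg [0.5247 0.1889 0.1325]
peg [0.517  0.1022 0.1325]
bl [0.571  0.3639 0.144 ]
br [0.5718 0.0863 0.144 ]
t 0.58 [144.6, 192.6, 222.2, 234.8] [((np.float64(206.6), np.float64(184.2)), array([0.569, 0.243, 0.03 ]))] [147. 101.  58.]
t 0.56 [233.4, 231.3, 248.9, 254.2] [((np.float64(242.9), np.float64(239.3)), array([0.428, 0.029, 0.03 ]))] [124. 115. 107.]
t 0.53 [207.0, 259.7, 223.5, 271.0] [((np.float64(265.9), np.float64(213.5)), array([0.34 , 0.127, 0.03 ]))] [141.  80.  22.]
t 0.49 [241.1, 201.9, 261.6, 221.6] [((np.float64(210.0), np.float64(252.3)), array([ 0.554, -0.021,  0.03 ]))] [133. 122. 112.]
t origin [266. 214.] 0.69 [0.34  0.129 0.   ]
t origin [212. 251.] 0.61 [ 0.547 -0.016  0.   ]
t origin [241. 243.] 0.57 [0.436 0.016 0.   ]
s 0.93 [267.1, 219.4, 280.8, 256.2] [((np.float64(240.0), np.float64(273.0)), array([ 0.56
[... 355 characters left out ...]
00.] 0.78 [0.428 0.016 0.   ]
s origin [297. 307.] 0.74 [0.351 0.121 0.   ]
loop [244. 234.] 0.76 [0.424 0.043 0.097]
loop [267. 214.] 0.7 [0.34  0.114 0.097]
loop [156. 301.] 0.27 [ 0.748 -0.206  0.097]
loop [213. 194.] 0.24 [0.537 0.19  0.097]
loop [248. 298.] 0.93 [0.433 0.021 0.097]
loop [276. 306.] 0.91 [0.354 0.123 0.097]
speg [278. 236.] 0.97 [0.522 0.261 0.133]
speg [242. 258.] 0.88 [0.545 0.092 0.133]
speg [294. 220.] 0.69 [0.529 0.341 0.133]
speg [266. 249.] 0.6 [0.515 0.198 0.133]
[ 0.45  -0.243  0.171]
lid_hinge [ 0.607 -0.24   0.154]
lid_hinge [ 0.605 -0.234  0.154]
rail [0.531 0.222 0.   ]
oil_can [0.724 0.017 0.   ]
red_box [0.755 0.215 0.   ]
grease_tin [ 0.753 -0.207  0.   ]
```

Emit:
servo_tool --pt "1 0.6 0.8 0.6 0" --pt "1 1.2 1.7 1.2 0" --pt "1 1.8 2.6 1.8 0" --pt "1 2.4 3.5 2.2 0" --pt "1 3.0 4.4 2.2 0" --pt "1 3.6 5.3 2.2 0" --pt "1 4.2 6.2 2.2 0" --pt "1 4.8 7.1 2.2 0" --pt "1 5.4 8.0 2.2 0" --pt "1 5.8 8.6 2.2 0"

```text
time: 3.13
eef_pos: [0.3775, -0.3266, 0.3197]
tcp_rot: [0.993, 0.115, 0.0, 0.0]
contact_force: [0.5, 0.2, -0.0]
opening: 0.999
```

Emit:
servo_tool --pt "1 0.3 0.9 0 -0.5" --pt "1 0.6 1.8 0 -1" --pt "1 0.9 2.7 0 -1.5" --pt "1 1.2 3.6 0 -2" --pt "1 1.3 4.5 0 -2.5" --pt "1 1.4 5.4 0 -2.6" --pt "1 1.5 6.3 0 -2.6" --pt "1 1.6 7.2 0 -2.6" --pt "1 1.6 7.8 0 -2.6" --pt "1 1.6 8.0 0 -2.6"

```text
time: 3.97
eef_pos: [0.4412, -0.0036, 0.3201]
tcp_rot: [1.0, 0.004, 0.001, 0.0]
contact_force: [-0.1, 0.5, -0.2]
opening: 1.002
```

```bash
cat >> h.py <<'E'
def st():
    s=ctrl.get_state();a=s["tcp_rot"];from scipy.spatial.transform import Rotation as R
    y=R.from_quat(a).as_matrix()[:,1]
    print("t",round(float(s["time"]),1),"tcp",np.round(s["eef_pos"],4),"jawyaw",round(np.degrees(np.arctan2(y[1],y[0])),1),"F",np.round(s["contact_force"],1),"op",round(float(s["opening"]),3),"q",np.round(s["qpos"],2))
E
python3 - <<'E'
from h import *
st();w=ctrl.read_camera("wrist");save(w,"w1");print(np.round(w["extrinsics"],3).tolist())
for l in ctrl.landmark_of(w,"dipper_c"): print("o",np.round(l["centre"]),round(l["conf"],2),at_z(w,l["centre"],0).round(3))
for l in ctrl.landmark_of(w,"dipper_c_loop"): print("loop",np.round(l["centre"]),round(l["conf"],2),at_z(w,l["centre"],.0975).round(3))
E
```

```text
t 4.0 tcp [ 0.4412 -0.0036  0.3201] jawyaw -89.5 F [-0.1  0.5 -0.2] op 1.002 q [-0.24 -0.31  2.01  0.    1.44  1.32]
[[0.009, -0.958, -0.288, 0.514], [-1.0, -0.009, -0.003, -0.002], [0.0, 0.288, -0.958, 0.463], [0.0, 0.0, 0.0, 1.0]]
o [230. 194.] 0.94 [0.343 0.13  0.   ]
o [174. 263.] 0.68 [0.427 0.028 0.   ]
o [ 76. 301.] 0.61 [ 0.556 -0.022  0.   ]
loop [258. 178.] 0.82 [0.342 0.125 0.097]
loop [189. 256.] 0.65 [0.428 0.03  0.097]
```

View pics/w1.png

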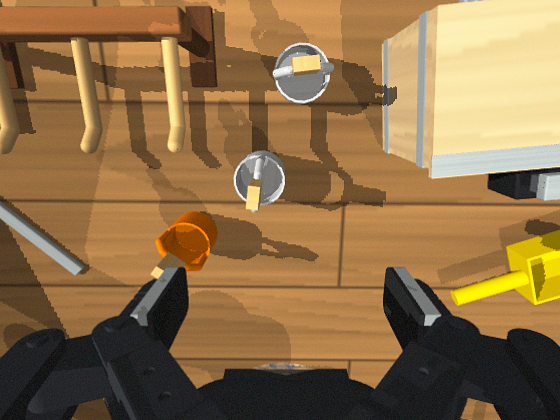

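```bash
cat >> h.py <<'E'
from scipy.optimize import minimize
def hull(p,pts):
    m=np.zeros((420*4,560*4),np.uint8)
    q=px(p,pts);cv2.fillConvexPoly(m,cv2.convexHull(((q+.5)*4).astype(np.int32)),1);return m
def fit_tab(p,x,y,base=0.,yaws=range(0,180,10),lo=(165,115,50),r=30,show=None):
    f=p["frame"].astype(int);W=((f[...,0]>lo[0])&(f[...,1]>lo[1])&(f[...,0]-f[...,2]>45)).astype(np.uint8)
    c=px(p,[x,y,base+.121])[0];yy,xx=np.mgrid[:420,:560];W[np.hypot(xx-c[0],yy-c[1])>r]=0
    W4=cv2.resize(W,None,fx=4,fy=4,interpolation=0)
    def cost(v):
        a=np.radians(v[2]);ux=np.array([np.cos(a),np.sin(a)]);uy=np.array([-ux[1],ux[0]])
        P=[[*(np.array(v[:2])/1000+i*.006*ux+j*.012*uy),base+z] for i in(-1,1) for j in(-1,1) for z in(.106,.140)]
        m=hull(p,P);return 1-(m&W4).sum()/max(1,(m|W4).sum())
    best=min((minimize(cost,[x*1000,y*1000,a],method="Nelder-Mead",options=dict(initial_simplex=[[x*1000,y*1000,a],[x*1000+8,y*1000,a],[x*1000,y*1000+8,a],[x*1000,y*1000,a+15]],maxfev=90)) for a in yaws[::2]),key=lambda r:r.fun)
    v=best.x;print("tab xy",(v[:2]/1000).round(4),"yaw(x-axis)",round((v[2]+90)%180-90,1),"cost",round(best.fun,3),"npix",int(W.sum()));return v
E
python3 - <<'E'
from h import *
w=ctrl.read_camera("wrist")
fit_tab(w,.428,.029);fit_tab(w,.553,-.02)
f=w["frame"];print(f[200,253],f[65,306],f[195,290],f[100,350],f[180,280])
E
```

```text
tab xy [0.4109 0.0299] yaw(x-axis) -32.9 cost 0.624 npix 1193
tab xy [ 0.5548 -0.0202] yaw(x-axis) 9.2 cost 0.446 npix 673
[253 230 144] [250 222 138] [112  81  49] [123  88  55] [247 248 246]
```

```bash
sed -i 's/lo=(165,115,50),r=30/lo=(195,155,60),r=30/; s/>45)/>lo[2])/' h.py
python3 - <<'E'
from h import *
w=ctrl.read_camera("wrist")
fit_tab(w,.428,.029);fit_tab(w,.553,-.02)
E
```

```text
tab xy [0.4283 0.0307] yaw(x-axis) 79.0 cost 0.293 npix 292
tab xy [ 0.5547 -0.0201] yaw(x-axis) 9.0 cost 0.202 npix 424
```

Emit:
servo_tool --pt "1 -0.05 0.2 -0.5 -0.5" --pt "1 -0.1 0.4 -1 -1" --pt "1 -0.2 0.6 -1.5 -1.5" --pt "1 -0.3 0.8 -2 -2" --pt "1 -0.32 0.85 -2.4 -2.1" --pt "1 -0.32 0.85 -2.5 -2.1" --pt "1 -0.32 0.85 -2.5 -2.1" --pt "1 -0.32 0.85 -2.5 -2.1" --pt "1 -0.32 0.85 -2.5 -2.1" --pt "1 -0.32 0.85 -2.5 -2.1"

```text
time: 5.05
eef_pos: [0.4297, 0.0257, 0.2212]
tcp_rot: [0.996, -0.09, 0.002, 0.001]
contact_force: [1.0, -0.3, -1.1]
opening: 0.999
```

```bash
python3 - <<'E'
from h import *
st();w=ctrl.read_camera("wrist");save(w,"w2");fit_tab(w,.428,.03,r=60)
print(px(w,[[.428,.03,.14]]))
E
```

```text
t 5.0 tcp [0.4297 0.0257 0.2212] jawyaw -100.4 F [ 1.  -0.3 -1.1] op 0.999 q [-0.18 -0.28  2.16 -0.    1.25  1.58]
tab xy [0.4289 0.0303] yaw(x-axis) 82.6 cost 0.252 npix 599
[[280.8142096  220.80362288]]
```

View pics/w2.png

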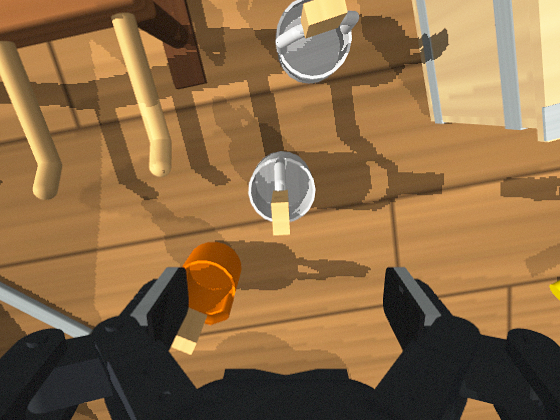

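Emit:
servo_tool --pt "1 0 0.1 -0.8 0" --pt "1 0 0.11 -1.6 0" --pt "1 0 0.11 -2.4 0" --pt "1 0 0.11 -2.8 0" --pt "1 0 0.11 -2.8 0" --pt "0 0 0.11 -2.8 0" --pt "0 0 0.11 -2.8 0" --pt "0 0 0.11 -2.8 0" --pt "0 0 0.11 -2.8 0" --pt "0 0 0.11 -2.8 0" --grip_force 50

```text
time: 5.93
eef_pos: [0.4305, 0.0301, 0.1104]
tcp_rot: [0.996, -0.09, 0.003, 0.001]
contact_force: [0.6, -1.0, -0.3]
opening: 0.3
```

Emit:
servo_tool --pt "0 0 0 0 0" --pt "0 0 0 0 0" --pt "0 0 0 0.5 0" --pt "0 0 0 1.2 0" --pt "0 0 0 2 0" --pt "0 0 0 2.8 0" --pt "0 0 0 3.6 0" --pt "0 0 0 4 0" --pt "0 0 0 4 0" --pt "0 0 0 4 0"

```text
time: 6.77
eef_pos: [0.4305, 0.0301, 0.2705]
tcp_rot: [0.996, -0.09, 0.003, 0.001]
contact_force: [-0.2, 0.5, -3.0]
opening: 0.131
```

```bash
python3 - <<'E'
from h import *
st();w=ctrl.read_camera("wrist");save(w,"w3")
E
```

```text
t 6.8 tcp [0.4305 0.0301 0.2705] jawyaw -100.3 F [-0.2  0.5 -3. ] op 0.131 q [-0.17 -0.31  2.1  -0.    1.35  1.59]
```

View pics/w3.png

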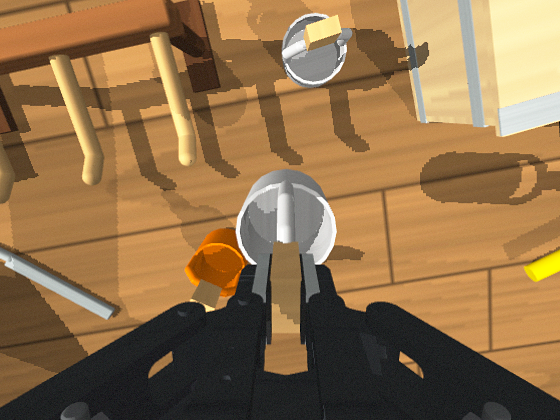

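Emit:
servo_tool --pt "0 0 0.8 0 1.4" --pt "0 0 1.6 0 2.8" --pt "0 -0.1 2.4 0 4.2" --pt "0 -0.1 3.2 0 5.6" --pt "0 -0.1 4.0 0 7" --pt "0 -0.1 4.8 0 8.4" --pt "0 -0.1 5.6 0 9.8" --pt "0 -0.1 6.4 0 11.2" --pt "0 -0.1 7.2 0 12.6" --pt "0 -0.1 7.9 0 14"

```text
time: 7.65
eef_pos: [0.424, 0.3476, 0.265]
tcp_rot: [0.866, 0.5, -0.001, -0.0]
contact_force: [1.6, -0.0, -2.2]
opening: 0.131
```

Emit:
servo_tool --pt "0 0 0.1 0 1.3" --pt "0 0 0.1 0 2.6" --pt "0 0 0.1 0 3.9" --pt "0 0 0.1 0 5.2" --pt "0 0 0.1 0 6" --pt "0 0 0.1 0 6.2" --pt "0 0 0.1 0 6.2" --pt "0 0 0.1 0 6.2" --pt "0 0 0.1 0 6.2" --pt "0 0 0.1 0 6.2"

```text
time: 8.48
eef_pos: [0.4238, 0.3514, 0.2645]
tcp_rot: [0.701, 0.713, -0.002, -0.0]
contact_force: [-0.1, -0.5, -2.2]
opening: 0.128
```

```bash
python3 - <<'E'
from h import *
st();w=ctrl.read_camera("wrist");save(w,"w4")
for l in ctrl.landmark_of(w,"peg0"): print(np.round(l["centre"]),round(l["conf"],2),at_z(w,l["centre"],.1325).round(4))
E
```

```text
t 8.5 tcp [0.4238 0.3514 0.2645] jawyaw 1.0 F [-0.1 -0.5 -2.2] op 0.128 q [ 0.51 -0.01  1.85 -0.    1.31  0.49]
[290. 392.] 0.74 [0.5235 0.267  0.1325]
[204. 403.] 0.56 [0.5234 0.3499 0.1325]
```

View pics/w4.png

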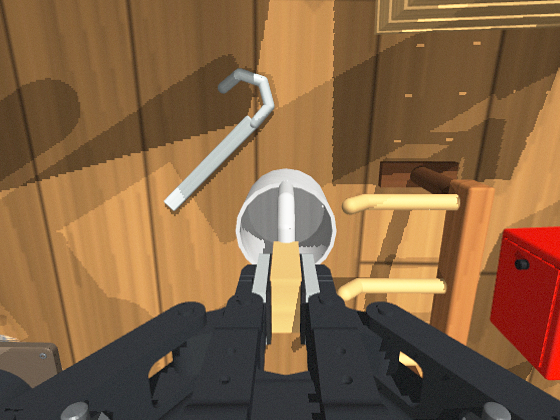

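Emit:
servo_tool --pt "0 0 -0.06 -0.8 -0.2" --pt "0 0 -0.06 -1.6 -0.2" --pt "0 0 -0.06 -2.2 -0.2" --pt "0 0 -0.06 -2.45 -0.2" --pt "0 0 -0.06 -2.45 -0.2" --pt "0 0.5 -0.06 -2.45 -0.2" --pt "0 1.0 -0.06 -2.45 -0.2" --pt "0 1.6 -0.06 -2.45 -0.2" --pt "0 2.2 -0.06 -2.45 -0.2" --pt "0 2.48 -0.06 -2.45 -0.2"

```text
time: 9.42
eef_pos: [0.5272, 0.3495, 0.17]
tcp_rot: [0.707, 0.707, 0.002, 0.001]
contact_force: [0.2, -0.2, -1.1]
opening: 0.134
```

```bash
python3 - <<'E'
from h import *
st()
E
```

```text
t 9.4 tcp [0.5272 0.3495 0.17  ] jawyaw -0.0 F [ 0.2 -0.2 -1.1] op 0.134 q [ 0.43  0.25  1.74 -0.    1.15  0.43]
```

Emit:
servo_tool --pt "0 -0.08 0 -0.2 0" --pt "0 -0.08 0 -0.4 0" --pt "0 -0.08 0 -0.55 0" --pt "0 -0.08 0 -0.64 0" --pt "0 -0.08 0 -0.64 0" --pt "0 -0.08 0 -0.64 0" --pt "0 -0.08 0 -0.64 0" --pt "0 -0.08 0 -0.64 0" --pt "0 -0.08 0 -0.64 0" --pt "0 -0.08 0 -0.64 0"

```text
time: 10.25
eef_pos: [0.5226, 0.3496, 0.1459]
tcp_rot: [0.707, 0.707, 0.001, 0.001]
contact_force: [-3.4, -1.8, 6.0]
opening: 0.128
```

Emit:
servo_tool --pt "0.2 0 0 0 0" --pt "0.3 0 0 0 0" --pt "0.4 0 0 0 0" --pt "0.4 0 0 0 0" --pt "0.4 0 0 0.4 0" --pt "0.4 0 0 1.0 0" --pt "0.4 0 0 1.8 0" --pt "0.4 0 0 2.6 0" --pt "0.4 0 0 3.4 0" --pt "0.4 0 0 3.6 0"

```text
time: 11.08
eef_pos: [0.5246, 0.3507, 0.297]
tcp_rot: [0.707, 0.707, 0.006, 0.003]
contact_force: [-0.0, 1.8, 1.1]
opening: 0.399
```

```bash
python3 - <<'E'
from h import *
st()
s=ctrl.read_camera("side");t=ctrl.read_camera("top");save(s,"s1")
for l in ctrl.landmark_of(s,"dipper_c"): print("s",np.round(l["centre"]),round(l["conf"],2),at_z(s,l["centre"],0).round(3),at_z(s,l["centre"],.035).round(3))
for l in ctrl.landmark_of(t,"dipper_c"): print("t",np.round(l["centre"]),round(l["conf"],2),at_z(t,l["centre"],0).round(3),at_z(t,l["centre"],.035).round(3))
E
```

```text
t 11.1 tcp [0.5246 0.3507 0.297 ] jawyaw 0.0 F [-0.   1.8  1.1] op 0.399 q [ 0.43  0.14  1.63 -0.    1.36  0.43]
s [252. 290.] 0.83 [ 0.496 -0.043  0.   ] [ 0.479 -0.009  0.035]
s [296. 306.] 0.75 [0.355 0.119 0.   ] [0.342 0.148 0.035]
s [319. 224.] 0.65 [0.538 0.324 0.   ] [0.52  0.349 0.035]
t [223. 253.] 0.78 [ 0.503 -0.02   0.   ] [ 0.502 -0.023  0.035]
t [218. 160.] 0.7 [0.529 0.345 0.   ] [0.527 0.334 0.035]
t [266. 216.] 0.47 [0.34  0.123 0.   ] [0.342 0.117 0.035]
t [279. 348.] 0.44 [ 0.287 -0.389  0.   ] [ 0.29  -0.382  0.035]
```

Emit:
servo_tool --pt "1 -0.1 -0.9 0 0" --pt "1 -0.2 -1.8 0 0" --pt "1 -0.3 -2.7 0 0" --pt "1 -0.4 -3.6 0 0" --pt "1 -0.5 -4.5 0 0" --pt "1 -0.6 -5.4 -0.2 0" --pt "1 -0.8 -6.3 -0.4 0" --pt "1 -1 -7.2 -0.6 0" --pt "1 -1 -8.1 -0.8 0" --pt "1 -1 -9.0 -1 0"

```text
time: 12.12
eef_pos: [0.4799, -0.0118, 0.2448]
tcp_rot: [0.707, 0.707, -0.001, -0.001]
contact_force: [0.7, -0.3, 0.0]
opening: 1.0
```

```bash
python3 - <<'E'
from h import *
st();w=ctrl.read_camera("wrist");save(w,"w5")
for l in ctrl.landmark_of(w,"dipper_c"): print("o",np.round(l["centre"]),round(l["conf"],2),at_z(w,l["centre"],0).round(3))
fit_tab(w,.5,-.025,r=60);fit_tab(w,.49,-.03,r=60)
E
```

```text
t 12.1 tcp [ 0.4799 -0.0118  0.2448] jawyaw 0.0 F [ 0.7 -0.3  0. ] op 1.0 q [-0.24 -0.16  2.02 -0.    1.28 -0.24]
o [190. 300.] 0.79 [ 0.496 -0.03   0.   ]
o [ 46. 156.] 0.57 [0.342 0.127 0.   ]
tab xy [ 0.4968 -0.0291] yaw(x-axis) 6.7 cost 0.276 npix 824
tab xy [ 0.4969 -0.0291] yaw(x-axis) 6.5 cost 0.362 npix 936
```

View pics/w5.png

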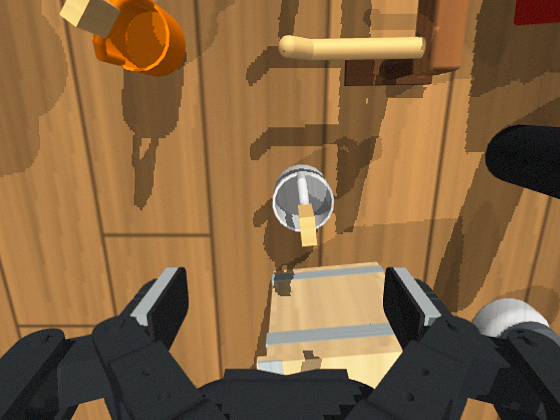

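Emit:
servo_tool --pt "1 0.2 -0.2 -0.6 0.6" --pt "1 0.43 -0.43 -1.2 1.33" --pt "1 0.43 -0.43 -2.0 1.33" --pt "1 0.43 -0.43 -2.8 1.33" --pt "1 0.43 -0.43 -3.37 1.33" --pt "1 0.43 -0.43 -3.37 1.33" --pt "0 0.43 -0.43 -3.37 1.33" --pt "0 0.43 -0.43 -3.37 1.33" --pt "0 0.43 -0.43 -3.37 1.33" --pt "0 0.43 -0.43 -3.37 1.33"

```text
time: 13.05
eef_pos: [0.4983, -0.0315, 0.1108]
tcp_rot: [0.667, 0.745, -0.002, -0.0]
contact_force: [-0.0, -0.1, 0.0]
opening: 0.457
```

Emit:
servo_tool --pt "0 0 0 0 0" --pt "0 0 0 0 0" --pt "0 0 0 0 0" --pt "0 0 0 0.8 0" --pt "0 0 0 1.6 0" --pt "0 0 0 2.4 0" --pt "0 -0.1 0 3.2 0" --pt "0 -0.4 0 4 0" --pt "0 -0.8 0 4 0" --pt "0 -1.2 0 4 0"

```text
time: 13.88
eef_pos: [0.4509, -0.0318, 0.2735]
tcp_rot: [0.667, 0.745, -0.001, 0.002]
contact_force: [-1.0, -0.7, -2.2]
opening: 0.127
```

```bash
python3 - <<'E'
from h import *
st()
E
```

```text
t 13.9 tcp [ 0.4509 -0.0318  0.2735] jawyaw 6.3 F [-1.  -0.7 -2.2] op 0.127 q [-0.29 -0.26  2.05 -0.    1.35 -0.4 ]
```

Emit:
servo_tool --pt "0 -0.3 0.9 0 -0.6" --pt "0 -0.6 1.8 0 -1.26" --pt "0 -0.67 2.7 0 -1.26" --pt "0 -0.67 3.6 0 -1.26" --pt "0 -0.67 4.5 0 -1.26" --pt "0 -0.67 5.4 0 -1.26" --pt "0 -0.67 6.3 0 -1.26" --pt "0 -0.67 7.0 0 -1.26" --pt "0 -0.67 7.4 0 -1.26" --pt "0 -0.67 7.4 0 -1.26"

```text
time: 14.72
eef_pos: [0.4233, 0.2669, 0.2726]
tcp_rot: [0.705, 0.709, -0.001, 0.001]
contact_force: [-0.7, -0.9, -1.6]
opening: 0.132
```

```bash
python3 - <<'E'
from h import *
st()
E
```

```text
t 14.7 tcp [0.4233 0.2669 0.2726] jawyaw 0.3 F [-0.7 -0.9 -1.6] op 0.132 q [ 0.36 -0.14  1.95 -0.    1.33  0.36]
```

Emit:
servo_tool --pt "0 0 -0.06 -0.8 0" --pt "0 0 -0.06 -1.6 0" --pt "0 0 -0.06 -2.3 0" --pt "0 0 -0.06 -2.66 0" --pt "0 0 -0.06 -2.66 0" --pt "0 0.5 -0.06 -2.66 0" --pt "0 1.0 -0.06 -2.66 0" --pt "0 1.6 -0.06 -2.66 0" --pt "0 2.2 -0.06 -2.66 0" --pt "0 2.48 -0.06 -2.66 0"

```text
time: 15.55
eef_pos: [0.5259, 0.2639, 0.1682]
tcp_rot: [0.706, 0.708, 0.001, 0.003]
contact_force: [-0.1, 0.2, -1.4]
opening: 0.132
```

```bash
python3 - <<'E'
from h import *
st()
E
```

```text
t 15.6 tcp [0.5259 0.2639 0.1682] jawyaw 0.2 F [-0.1  0.2 -1.4] op 0.132 q [ 0.29  0.16  1.85 -0.    1.13  0.29]
```

Emit:
servo_tool --pt "0 -0.05 0 -0.2 0" --pt "0 -0.05 0 -0.4 0" --pt "0 -0.05 0 -0.52 0" --pt "0 -0.05 0 -0.58 0" --pt "0 -0.05 0 -0.58 0" --pt "0 -0.05 0 -0.58 0" --pt "0 -0.05 0 -0.58 0" --pt "0.2 -0.05 0 -0.58 0" --pt "0.4 -0.05 0 -0.58 0" --pt "0.4 -0.05 0 -0.58 0"

```text
time: 16.38
eef_pos: [0.5228, 0.264, 0.1445]
tcp_rot: [0.706, 0.708, 0.0, 0.003]
contact_force: [-0.1, -0.2, -0.0]
opening: 0.398
```

Emit:
servo_tool --pt "0.4 0 0 0 0" --pt "0.4 0 0 0.2 0" --pt "0.4 0 0 0.8 0" --pt "0.4 0 0 1.6 0" --pt "0.4 0 0 2.4 0" --pt "0.4 0 0 3.2 0" --pt "0.5 -0.2 -0.6 3.8 0" --pt "0.5 -0.6 -1.5 3.8 0" --pt "0.5 -0.9 -2.4 3.8 0" --pt "0.5 -1.2 -3.3 3.8 0"

```text
time: 17.22
eef_pos: [0.4741, 0.1311, 0.2976]
tcp_rot: [0.705, 0.709, 0.001, 0.003]
contact_force: [0.3, -0.9, -0.4]
opening: 0.504
```

Emit:
servo_tool --pt "0.5 0 -0.9 0 0.2" --pt "0.5 0 -1.8 0 0.4" --pt "0.5 0 -2.7 0 0.6" --pt "0.5 0 -3.6 0 0.8" --pt "0.5 0 -4.5 0 1" --pt "0.5 0 -5.4 0 1" --pt "0.5 0 -6.3 0 1" --pt "0.5 0 -7.2 0 1" --pt "0.5 0 -8.1 0 1" --pt "0.5 0 -8.6 0 1"

```text
time: 18.05
eef_pos: [0.4735, -0.2162, 0.298]
tcp_rot: [0.675, 0.738, 0.001, 0.004]
contact_force: [-0.1, -0.9, -0.1]
opening: 0.499
```

```bash
python3 - <<'E'
from h import *
st();w=ctrl.read_camera("wrist");save(w,"w6")
print("btn",[(np.round(l["centre"]),round(l["conf"],2),at_z(w,l["centre"],.1705).round(4)) for l in ctrl.landmark_of(w,"button_top")])
s=ctrl.read_camera("side");t=ctrl.read_camera("top")
for l in ctrl.landmark_of(s,"dipper_c"): print("s",np.round(l["centre"]),round(l["conf"],2),at_z(s,l["centre"],.035).round(3))
for l in ctrl.landmark_of(t,"dipper_c"): print("t",np.round(l["centre"]),round(l["conf"],2),at_z(t,l["centre"],.035).round(3))
ws=cv2.resize(s["frame"][180:340,180:340],(600,600),interpolation=2)
im=np.hstack([cv2.resize(w["frame"],(480,360)),cv2.resize(s["frame"][200:330,190:300],(305,360),interpolation=2)]);save({"frame":im},"m6")
E
```

```text
t 18.1 tcp [ 0.4735 -0.2162  0.298 ] jawyaw 5.2 F [-0.1 -0.9 -0.1] op 0.499 q [-0.62 -0.11  1.88  0.    1.36 -0.71]
btn [(array([233., 254.]), 0.89, array([ 0.4497, -0.247 ,  0.1705]))]
s [302. 236.] 0.93 [0.523 0.274 0.035]
s [300. 305.] 0.86 [0.337 0.165 0.035]
s [316. 223.] 0.67 [0.528 0.342 0.035]
t [220. 176.] 0.82 [0.517 0.271 0.035]
t [264. 218.] 0.68 [0.347 0.108 0.035]
t [218. 158.] 0.62 [0.527 0.344 0.035]
t [156. 299.] 0.52 [ 0.762 -0.203  0.035]
t [269. 158.] 0.18 [0.331 0.341 0.035]
```

View pics/m6.png

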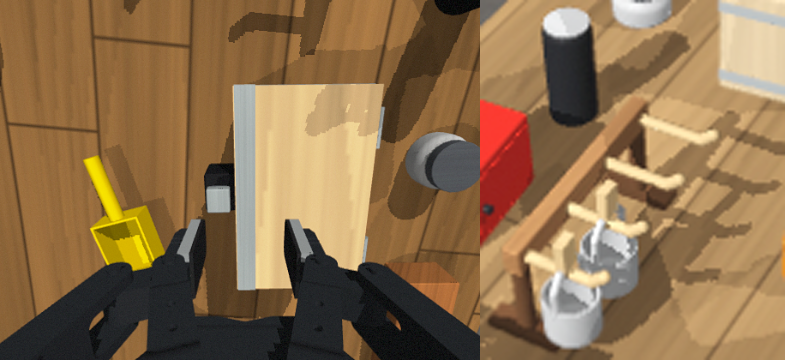

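Emit:
servo_tool --pt "0.5 0.05 -0.35 -0.4 0" --pt "0.5 0.11 -0.71 -1.0 0" --pt "0.5 0.11 -0.71 -1.7 0" --pt "0.5 0.11 -0.71 -2.3 0" --pt "0.5 0.11 -0.71 -2.8 0" --pt "0.5 0.11 -0.71 -2.95 0" --pt "0.5 0.11 -0.71 -2.95 0" --pt "0.5 0.11 -0.71 -2.95 0" --pt "0.5 0.11 -0.71 -2.95 0" --pt "0.5 0.11 -0.71 -2.95 0"

```text
time: 19.18
eef_pos: [0.4796, -0.2407, 0.1819]
tcp_rot: [0.673, 0.74, 0.002, 0.005]
contact_force: [-0.1, 0.6, -0.5]
opening: 0.502
```

```bash
python3 - <<'E'
from h import *
st();w=ctrl.read_camera("wrist");save(w,"w7")
print("btn",[(np.round(l["centre"]),round(l["conf"],2),at_z(w,l["centre"],.1705).round(4)) for l in ctrl.landmark_of(w,"button_top")])
E
```

```text
t 19.2 tcp [ 0.4796 -0.2407  0.1819] jawyaw 5.4 F [-0.1  0.6 -0.5] op 0.502 q [-0.66  0.02  1.97  0.    1.14 -0.75]
btn [(array([270., 223.]), 0.95, array([ 0.4482, -0.2478,  0.1705]))]
```

View pics/w7.png

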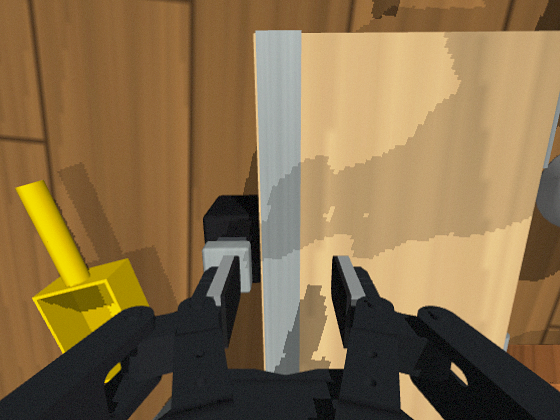

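Emit:
servo_tool --pt "0.5 -0.07 -0.13 0 0" --pt "0.5 -0.07 -0.13 -0.05 0" --pt "0.5 -0.07 -0.13 -0.1 0" --pt "0.5 -0.07 -0.13 -0.15 0" --pt "0.5 -0.07 -0.13 -0.2 0" --pt "0.5 -0.07 -0.13 -0.25 0" --pt "0.5 -0.07 -0.13 -0.3 0" --pt "0.5 -0.07 -0.13 -0.33 0" --pt "0.5 -0.07 -0.13 -0.36 0" --pt "0.5 -0.07 -0.13 -0.36 0"

```text
time: 20.12
eef_pos: [0.476, -0.2459, 0.167]
tcp_rot: [0.673, 0.74, 0.001, 0.004]
contact_force: [-3.1, 1.1, 3.3]
opening: 0.497
```

Emit:
servo_tool --pt "0.5 0 0 -0.03 0" --pt "0.5 0 0 -0.05 0" --pt "0.5 0 0 -0.08 0" --pt "0.5 0 0 -0.08 0" --pt "0.5 0 0 -0.08 0" --pt "0.5 0 0 -0.08 0" --pt "0.5 0 0 -0.08 0" --pt "0.5 0 0 -0.08 0" --pt "0.5 0 0 -0.08 0" --pt "0.5 0 0 -0.08 0"

```text
time: 20.95
eef_pos: [0.4756, -0.246, 0.165]
tcp_rot: [0.673, 0.74, 0.0, 0.003]
contact_force: [-5.4, 1.0, 8.1]
opening: 0.5
```

Emit:
servo_tool --pt "0.5 0 0 -0.02 0" --pt "0.5 0 0 -0.03 0" --pt "0.5 0 0 -0.03 0" --pt "0.5 0 0 -0.03 0" --pt "0.5 0 0 -0.03 0" --pt "0.5 0 0 -0.03 0" --pt "0.5 0 0 -0.03 0" --pt "0.5 0 0 -0.03 0" --pt "0.5 0 0 -0.03 0" --pt "0.5 0 0 -0.03 0"

```text
time: 21.78
eef_pos: [0.4755, -0.246, 0.165]
tcp_rot: [0.673, 0.74, 0.0, 0.003]
contact_force: [-4.6, 1.7, 6.5]
opening: 0.499
```

```bash
python3 - <<'E'
from h import *
st();w=ctrl.read_camera("wrist");save({"frame":cv2.resize(w["frame"][170:420,150:450],(720,600))},"w8")
E
```

```text
t 21.8 tcp [ 0.4755 -0.246   0.165 ] jawyaw 5.4 F [-4.6  1.7  6.5] op 0.499 q [-0.67  0.04  1.98  0.    1.11 -0.76]
```

View pics/w8.png

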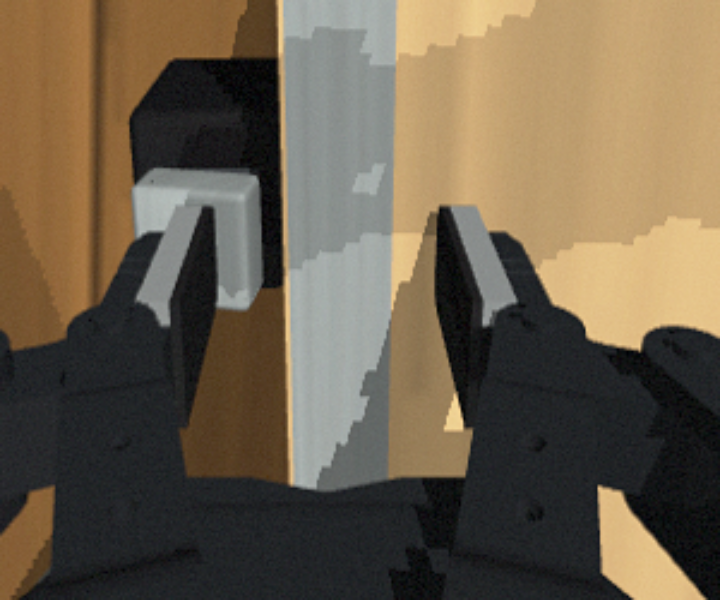

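Emit:
servo_tool --pt "0.5 0 0 -0.03 0" --pt "0.5 0 0 -0.05 0" --pt "0.5 0 0 -0.08 0" --pt "0.5 0 0 -0.08 0" --pt "0.5 0 0 -0.08 0" --pt "0.5 0 0 -0.08 0" --pt "0.5 0 0 -0.08 0" --pt "0.5 0 0 -0.08 0" --pt "0.5 0 0 -0.08 0" --pt "0.5 0 0 -0.08 0"

```text
time: 22.67
eef_pos: [0.4752, -0.246, 0.1631]
tcp_rot: [0.673, 0.74, -0.0, 0.002]
contact_force: [-5.1, 3.0, 8.9]
opening: 0.501
```

```bash
python3 - <<'E'
from h import *
st()
s=ctrl.read_camera("side");t=ctrl.read_camera("top")
save({"frame":np.hstack([cv2.resize(s["frame"][140:240,270:370],(400,400),interpolation=2),cv2.resize(t["frame"][180:260,270:350],(400,400),interpolation=2)])},"m9")
E
```

```text
t 22.7 tcp [ 0.4752 -0.246   0.1631] jawyaw 5.4 F [-5.1  3.   8.9] op 0.501 q [-0.67  0.04  1.98 -0.    1.11 -0.76]
```

Emit:
servo_tool --pt "0.5 0 0 0 0" --pt "0.5 0 0 0.04 0" --pt "0.5 0 0 0.08 0" --pt "0.5 0 0 0.12 0" --pt "0.5 0 0 0.16 0" --pt "0.5 0 0 0.2 0" --pt "0.5 0 0 0.25 0" --pt "0.5 0 0 0.3 0" --pt "0.5 0 0 0.35 0" --pt "0.5 0 0 0.35 0"

```text
time: 23.6
eef_pos: [0.4753, -0.2461, 0.1775]
tcp_rot: [0.673, 0.74, -0.0, 0.003]
contact_force: [1.2, 0.4, 1.2]
opening: 0.5
```

```bash
python3 - <<'E'
from h import *
st()
s=ctrl.read_camera("side");t=ctrl.read_camera("top")
save({"frame":np.hstack([cv2.resize(s["frame"][140:240,270:370],(400,400),interpolation=2),cv2.resize(t["frame"][180:260,270:350],(400,400),interpolation=2)])},"m10")
E
```

```text
t 23.6 tcp [ 0.4753 -0.2461  0.1775] jawyaw 5.4 F [1.2 0.4 1.2] op 0.5 q [-0.67  0.03  1.97 -0.    1.14 -0.76]
```

View pics/m10.png

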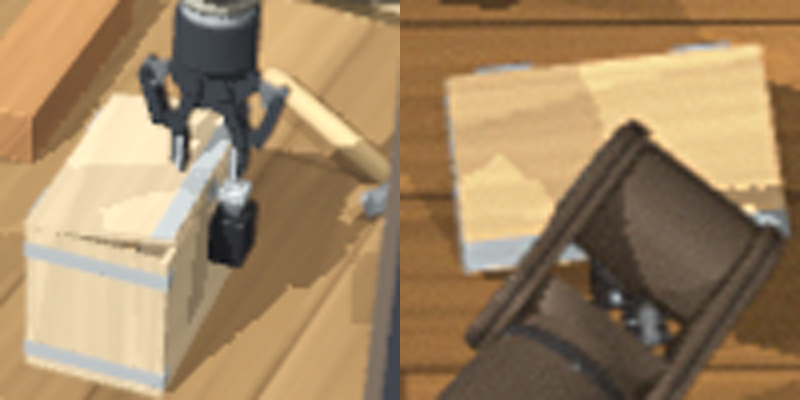

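The wrist and side crops show the lid raised about 0.1 rad and held under the right finger. Now I lead it up along its arc.

Emit:
servo_tool --pt "0.5 0.04 0 0.16 0" --pt "0.5 0.08 0.01 0.29 0" --pt "0.5 0.13 0.01 0.42 0" --pt "0.5 0.19 0.02 0.57 0" --pt "0.5 0.26 0.02 0.72 0" --pt "0.5 0.35 0.03 0.86 0" --pt "0.5 0.44 0.04 1.0 0" --pt "0.5 0.53 0.05 1.13 0" --pt "0.5 0.62 0.06 1.24 0" --pt "0.5 0.72 0.06 1.34 0"

```text
time: 24.53
eef_pos: [0.5045, -0.2435, 0.2313]
tcp_rot: [0.673, 0.74, -0.0, 0.003]
contact_force: [0.4, 1.6, 1.5]
opening: 0.497
```

Emit:
servo_tool --pt "0.5 0.14 0.01 0.13 0" --pt "0.5 0.28 0.02 0.25 0" --pt "0.5 0.42 0.04 0.35 0" --pt "0.5 0.58 0.05 0.45 0" --pt "0.5 0.75 0.07 0.54 0" --pt "0.5 0.9 0.08 0.61 0" --pt "0.5 1.08 0.1 0.68 0" --pt "0.5 1.26 0.11 0.74 0" --pt "0.5 1.42 0.13 0.78 0" --pt "0.5 1.61 0.14 0.81 0"

```text
time: 25.37
eef_pos: [0.5696, -0.2378, 0.2637]
tcp_rot: [0.673, 0.74, -0.0, 0.003]
contact_force: [0.6, 0.6, 1.1]
opening: 0.5
```

Emit:
servo_tool --pt "0.5 0.18 0.02 0 0" --pt "0.5 0.36 0.03 0 0" --pt "0.5 0.54 0.05 0 0" --pt "0.5 0.72 0.06 0 0" --pt "0.5 0.9 0.08 0 0" --pt "0.5 1.08 0.1 0 0" --pt "0.5 1.26 0.11 0 0" --pt "0.5 1.44 0.13 0 0" --pt "0.5 1.62 0.15 0 0" --pt "0.5 1.8 0.16 0 0"

```text
time: 26.2
eef_pos: [0.6421, -0.2313, 0.2637]
tcp_rot: [0.673, 0.74, -0.0, 0.002]
contact_force: [-0.2, 0.6, -0.9]
opening: 0.5
```

```bash
python3 - <<'E'
from h import *
st()
s=ctrl.read_camera("side");t=ctrl.read_camera("top")
save({"frame":np.hstack([cv2.resize(s["frame"][80:240,230:390],(400,400),interpolation=2),cv2.resize(t["frame"][140:260,250:370],(400,400),interpolation=2)])},"m11")
E
```

```text
t 26.2 tcp [ 0.6421 -0.2313  0.2637] jawyaw 5.4 F [-0.2  0.6 -0.9] op 0.5 q [-0.49  0.28  1.53 -0.    1.33 -0.59]
```

View pics/m11.png

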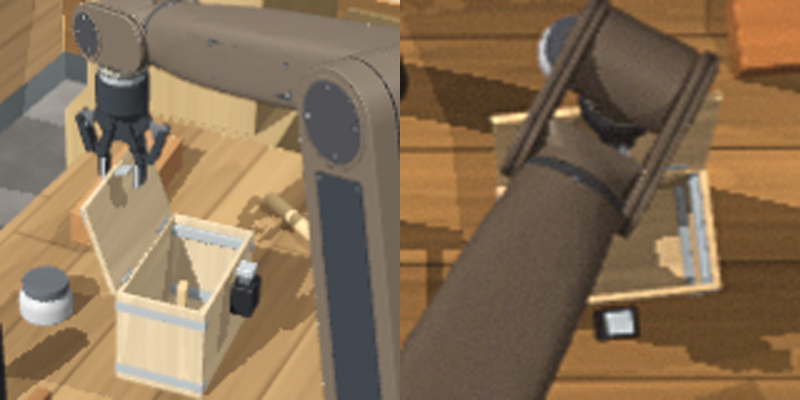

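Emit:
servo_tool --pt "0.5 0 0 0.6 0" --pt "0.5 0 0 1.2 0" --pt "0.5 0 0 1.8 0" --pt "0.5 -0.2 0 2 0" --pt "0.5 -0.8 0 2 0" --pt "0.5 -1.4 0 2 0" --pt "1 -2.0 0.15 2 0" --pt "1 -2.6 0.15 2 0" --pt "1 -2.7 0.15 2 0" --pt "1 -2.7 0.15 2 0"

```text
time: 27.13
eef_pos: [0.5329, -0.2253, 0.3436]
tcp_rot: [0.673, 0.74, -0.0, 0.003]
contact_force: [0.3, 0.6, -0.1]
opening: 0.995
```

```bash
python3 - <<'E'
from h import *
st();w=ctrl.read_camera("wrist");save(w,"w12")
for q,z in(("dipper_a",.006),("dipper_a_loop",.1035)):
  for l in ctrl.landmark_of(w,q): print(q,np.round(l["centre"]),round(l["conf"],2),at_z(w,l["centre"],z).round(4))
E
```

```text
t 27.1 tcp [ 0.5329 -0.2253  0.3436] jawyaw 5.4 F [ 0.3  0.6 -0.1] op 0.995 q [-0.57  0.01  1.69 -0.    1.44 -0.67]
dipper_a [137. 279.] 0.94 [ 0.521  -0.1902  0.006 ]
dipper_a [200. 356.] 0.37 [ 0.643  -0.2712  0.006 ]
dipper_a_loop [147. 278.] 0.67 [ 0.5223 -0.1936  0.1035]
```

View pics/w12.png

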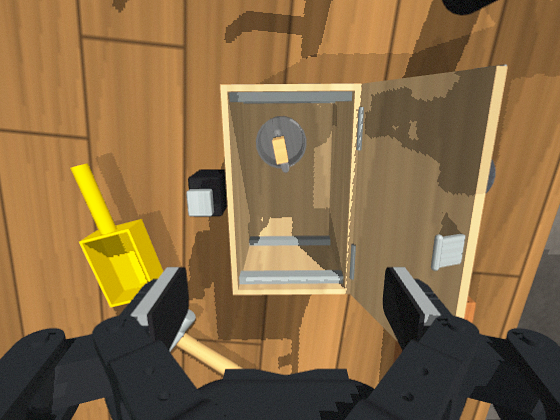

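```bash
python3 - <<'E'
from h import *
w=ctrl.read_camera("wrist")
for r in(22,28): fit_tab(w,.522,-.193,base=.006,r=r,lo=(190,150,60))
E
```

```text
tab xy [ 0.5243 -0.1929] yaw(x-axis) 16.6 cost 0.071 npix 323
tab xy [ 0.5243 -0.1929] yaw(x-axis) 16.6 cost 0.071 npix 323
```

Emit:
servo_tool --pt "0.5 -0.1 0.4 0 1" --pt "0.5 -0.22 0.81 0 2.2" --pt "0.5 -0.22 0.81 -0.6 2.24" --pt "0.5 -0.22 0.81 -1.2 2.24" --pt "0.5 -0.22 0.81 -2.0 2.24" --pt "0.5 -0.22 0.81 -2.8 2.24" --pt "0.5 -0.22 0.81 -3.4 2.24" --pt "0.5 -0.22 0.81 -3.5 2.24" --pt "0.5 -0.22 0.81 -3.5 2.24" --pt "0.5 -0.22 0.81 -3.5 2.24"

```text
time: 28.17
eef_pos: [0.5272, -0.1934, 0.2045]
tcp_rot: [0.597, 0.802, 0.0, 0.003]
contact_force: [0.6, -0.1, 0.5]
opening: 0.499
```

```bash
python3 - <<'E'
from h import *
st();w=ctrl.read_camera("wrist");save(w,"w13")
fit_tab(w,.5243,-.193,base=.006,r=45,lo=(190,150,60))
E
```

```text
t 28.2 tcp [ 0.5272 -0.1934  0.2045] jawyaw 16.7 F [ 0.6 -0.1  0.5] op 0.499 q [-0.53  0.06  1.89 -0.    1.19 -0.82]
tab xy [ 0.5246 -0.1928] yaw(x-axis) 15.6 cost 0.06 npix 905
```

Emit:
servo_tool --pt "0.5 -0.07 0.02 -0.5 0" --pt "0.5 -0.07 0.02 -1.1 0" --pt "0.5 -0.07 0.02 -1.7 0" --pt "0.5 -0.07 0.02 -2.1 0" --pt "0.5 -0.07 0.02 -2.21 0" --pt "0.5 -0.07 0.02 -2.21 0" --pt "0 -0.07 0.02 -2.21 0" --pt "0 -0.07 0.02 -2.21 0" --pt "0 -0.07 0.02 -2.21 0" --pt "0 -0.07 0.02 -2.21 0"

```text
time: 29.05
eef_pos: [0.5261, -0.1937, 0.1195]
tcp_rot: [0.597, 0.802, 0.0, 0.006]
contact_force: [0.1, -0.4, 4.8]
opening: 0.128
```

Emit:
servo_tool --pt "0 0 0 0 0" --pt "0 0 0 0 0" --pt "0 0 0 0.5 0" --pt "0 0 0 1.2 0" --pt "0 0 0 2.0 0" --pt "0 0 0 2.8 0" --pt "0 0 0 3.6 0" --pt "0 0 0 4.4 0" --pt "0 0 0 5.2 0" --pt "0 0 0 5.6 0"

```text
time: 29.88
eef_pos: [0.5268, -0.194, 0.3478]
tcp_rot: [0.597, 0.802, 0.001, 0.009]
contact_force: [0.3, -0.4, -2.5]
opening: 0.127
```

```bash
python3 - <<'E'
from h import *
st()
E
```

```text
t 29.9 tcp [ 0.5268 -0.194   0.3478] jawyaw 16.7 F [ 0.3 -0.4 -2.5] op 0.127 q [-0.53 -0.04  1.73 -0.    1.44 -0.82]
```

Emit:
servo_tool --pt "0 -0.2 0.9 0 -0.4" --pt "0 -0.4 1.8 0 -0.8" --pt "0 -0.7 2.7 0 -1.2" --pt "0 -1.0 3.6 0 -1.6" --pt "0 -1.3 4.5 0 -2" --pt "0 -1.6 5.4 0 -2.4" --pt "0 -1.9 6.3 0 -2.8" --pt "0 -2.2 7.2 0 -3.2" --pt "0 -2.4 8.1 0 -3.34" --pt "0 -2.57 9.0 0 -3.34"

```text
time: 30.72
eef_pos: [0.4225, 0.1676, 0.3469]
tcp_rot: [0.707, 0.707, -0.001, 0.009]
contact_force: [1.1, -0.1, -2.5]
opening: 0.133
```

Emit:
servo_tool --pt "0 0 0.3 -0.3 0" --pt "0 0 0.4 -1 0" --pt "0 0 0.43 -1.6 0" --pt "0 0 0.43 -2 0" --pt "0 0 0.43 -2 0" --pt "0 0 0.43 -2 0" --pt "0 0 0.43 -2 0" --pt "0 0 0.43 -2 0" --pt "0 0 0.43 -2 0" --pt "0 0 0.43 -2 0"

```text
time: 31.55
eef_pos: [0.4231, 0.1848, 0.2682]
tcp_rot: [0.707, 0.707, 0.0, 0.009]
contact_force: [0.4, -0.8, -1.7]
opening: 0.131
```

```bash
python3 - <<'E'
from h import *
st();w=ctrl.read_camera("wrist")
print([(round(l["conf"],2),at_z(w,l["centre"],.1325).round(4)) for l in ctrl.landmark_of(w,"peg0")])
E
```

```text
t 31.6 tcp [0.4231 0.1848 0.2682] jawyaw -0.0 F [ 0.4 -0.8 -1.7] op 0.131 q [ 0.2  -0.23  2.04 -0.02  1.32  0.2 ]
[(0.87, array([0.5243, 0.1874, 0.1325])), (0.78, array([0.5211, 0.268 , 0.1325])), (0.56, array([0.5288, 0.1024, 0.1325]))]
```

Emit:
servo_tool --pt "0 0 0.02 -0.8 0" --pt "0 0 0.02 -1.6 0" --pt "0 0 0.02 -2.2 0" --pt "0 0 0.02 -2.47 0" --pt "0 0 0.02 -2.47 0" --pt "0 0.5 0.02 -2.47 0" --pt "0 1.0 0.02 -2.47 0" --pt "0 1.6 0.02 -2.47 0" --pt "0 2.2 0.02 -2.47 0" --pt "0 2.48 0.02 -2.47 0"

```text
time: 32.48
eef_pos: [0.5262, 0.1856, 0.1718]
tcp_rot: [0.708, 0.707, 0.002, 0.011]
contact_force: [-0.2, -1.0, -1.4]
opening: 0.131
```

```bash
python3 - <<'E'
from h import *
st()
E
```

```text
t 32.5 tcp [0.5262 0.1856 0.1718] jawyaw -0.1 F [-0.2 -1.  -1.4] op 0.131 q [ 0.16  0.08  1.93 -0.02  1.12  0.17]
```

Lower to about 0.1475, check the contact, then release and rise, going back toward the chest.

Emit:
servo_tool --pt "0 -0.05 0 -0.2 0" --pt "0 -0.05 0 -0.4 0" --pt "0 -0.05 0 -0.52 0" --pt "0 -0.05 0 -0.6 0" --pt "0 -0.05 0 -0.62 0" --pt "0 -0.05 0 -0.62 0" --pt "0 -0.05 0 -0.62 0" --pt "0.2 -0.05 0 -0.62 0" --pt "0.4 -0.05 0 -0.62 0" --pt "0.4 -0.05 0 -0.62 0"

```text
time: 33.32
eef_pos: [0.5237, 0.1858, 0.147]
tcp_rot: [0.707, 0.707, 0.002, 0.011]
contact_force: [0.4, 0.3, 0.4]
opening: 0.402
```

Emit:
servo_tool --pt "0.4 0 0 0 0" --pt "0.4 0 0 0.2 0" --pt "0.4 0 0 0.8 0" --pt "0.4 0 0 1.6 0" --pt "0.4 0 0 2.4 0" --pt "0.4 0 0 3.2 0" --pt "0.4 0 0 4 0" --pt "0.4 0 -0.5 4.8 0" --pt "0.4 0 -1.4 5.2 0" --pt "0 0 -2.3 5.2 0"

```text
time: 34.15
eef_pos: [0.5252, 0.0936, 0.362]
tcp_rot: [0.706, 0.708, 0.006, 0.015]
contact_force: [0.6, -0.6, -0.0]
opening: 0.276
```

```bash
python3 - <<'E'
from h import *
st();s=ctrl.read_camera("side");t=ctrl.read_camera("top")
for l in ctrl.landmark_of(s,"dipper_c"): print("s",np.round(l["centre"]),round(l["conf"],2),at_z(s,l["centre"],.035).round(3))
for l in ctrl.landmark_of(t,"dipper_c"): print("t",np.round(l["centre"]),round(l["conf"],2),at_z(t,l["centre"],.035).round(3))
save({"frame":np.hstack([cv2.resize(s["frame"][190:340,190:320],(400,460),interpolation=2),cv2.resize(t["frame"][180:300,130:234],(400,460),interpolation=2)])},"m14")
E
```

```text
t 34.1 tcp [0.5252 0.0936 0.362 ] jawyaw 0.1 F [ 0.6 -0.6 -0. ] op 0.276 q [-0.01 -0.12  1.77 -0.01  1.46 -0.01]
s [300. 239.] 0.94 [0.52  0.263 0.035]
s [282. 254.] 0.74 [0.518 0.172 0.035]
s [315. 226.] 0.57 [0.523 0.332 0.035]
t [264. 214.] 0.64 [0.348 0.125 0.035]
t [218. 160.] 0.59 [0.526 0.334 0.035]
t [218. 174.] 0.53 [0.526 0.279 0.035]
t [222. 199.] 0.35 [0.51  0.184 0.035]
```

View pics/m14.png

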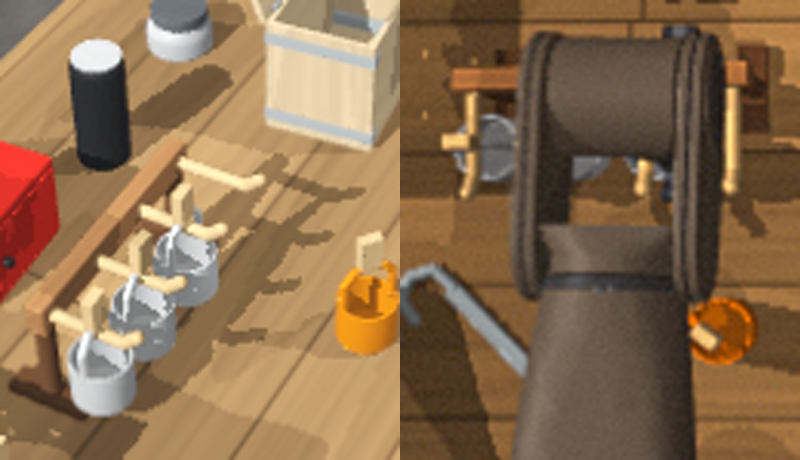

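Emit:
servo_tool --pt "0 0.4 -0.8 0 0.2" --pt "0 0.8 -1.6 0 0.4" --pt "0 1.2 -2.4 0 0.6" --pt "0 1.6 -3.2 0 0.8" --pt "0 2.0 -4.0 0 1.06" --pt "0 2.5 -4.8 0 1.06" --pt "0 3.0 -5.7 0 1.06" --pt "0 3.5 -6.6 0 1.06" --pt "0 4.0 -7.5 0 1.06" --pt "0 4.0 -8.07 0 1.06"

```text
time: 35.18
eef_pos: [0.6859, -0.2314, 0.3524]
tcp_rot: [0.675, 0.738, 0.003, 0.01]
contact_force: [-0.2, 0.9, -0.0]
opening: -0.003
```

```bash
python3 - <<'E'
from h import *
st()
E
```

```text
t 35.2 tcp [ 0.6859 -0.2314  0.3524] jawyaw 5.1 F [-0.2  0.9 -0. ] op -0.003 q [-0.47  0.33  1.31  0.    1.48 -0.56]
```

Emit:
servo_tool --pt "0 0 0 -0.5 0" --pt "0 0 0 -1 0" --pt "0 0 0 -1.5 0" --pt "0 0 0 -1.95 0" --pt "0 0 0 -2.06 0" --pt "0 -0.1 -0.01 -2.06 0" --pt "0 -0.2 -0.02 -2.06 0" --pt "0 -0.32 -0.03 -2.06 0" --pt "0 -0.44 -0.04 -2.06 0" --pt "0 -0.58 -0.05 -2.06 0"

```text
time: 36.02
eef_pos: [0.6633, -0.2336, 0.2725]
tcp_rot: [0.675, 0.738, 0.004, 0.012]
contact_force: [1.0, -0.3, 0.7]
opening: -0.003
```

```bash
python3 - <<'E'
from h import *
st()
s=ctrl.get_state();p=s["eef_pos"];cx=(p[0]-.54)*.996+(p[1]+.2423)*.09;c=cx*1000-14.5;print("corner",c,p[2]*1000)
# path from here: corner targets vs theta
L=[]
c0=np.array([c,p[2]*1000])
th0=1.9
def corner(th):
    r=118+12*min(1,max(0,(1.57-th)/.8))
    if th>1.57: return np.array([66-140*np.cos(th)+8*np.sin(th),272.])
    return np.array([66-r*np.cos(th)+8*np.sin(th),154+r*np.sin(th)+8*np.cos(th)])
for th in np.arange(1.8,0.0,-.07):
    d=(corner(th)-c0)/40; print(round(th,2),np.round([d[0]*.996,d[0]*.09,d[1]],2).tolist())
E
```

```text
t 36.0 tcp [ 0.6633 -0.2336  0.2725] jawyaw 5.2 F [ 1.  -0.3  0.7] op -0.003 q [-0.48  0.31  1.47  0.    1.33 -0.57]
corner 109.1089182218708 272.5378793483454
1.8 [-0.09, -0.01, -0.01]
1.73 [-0.32, -0.03, -0.01]
1.66 [-0.56, -0.05, -0.01]
1.59 [-0.81, -0.07, -0.01]
1.52 [-1.02, -0.09, 0.01]
1.45 [-1.24, -0.11, 0.03]
1.38 [-1.45, -0.13, 0.04]
1.31 [-1.66, -0.15, 0.03]
1.24 [-1.88, -0.17, 0.01]
1.17 [-2.09, -0.19, -0.03]
1.1 [-2.31, -0.21, -0.09]
1.03 [-2.52, -0.23, -0.16]
0.96 [-2.73, -0.25, -0.24]
0.89 [-2.93, -0.26, -0.35]
0.82 [-3.12, -0.28, -0.46]
0.75 [-3.31, -0.3, -0.6]
0.68 [-3.47, -0.31, -0.76]
0.61 [-3.61, -0.33, -0.94]
0.54 [-3.75, -0.34, -1.12]
0.47 [-3.87, -0.35, -1.31]
0.4 [-3.98, -0.36, -1.51]
0.33 [-4.07, -0.37, -1.72]
0.26 [-4.15, -0.38, -1.93]
0.19 [-4.21, -0.38, -2.15]
0.12 [-4.26, -0.39, -2.38]
0.05 [-4.3, -0.39, -2.6]
```

Emit:
servo_tool --pt "0 -0.09 -0.01 -0.01 0" --pt "0 -0.32 -0.03 -0.01 0" --pt "0 -0.56 -0.05 -0.01 0" --pt "0 -0.81 -0.07 -0.01 0" --pt "0 -1.02 -0.09 0.01 0" --pt "0 -1.24 -0.11 0.03 0" --pt "0 -1.45 -0.13 0.04 0" --pt "0 -1.66 -0.15 0.03 0" --pt "0 -1.88 -0.17 0.01 0" --pt "0 -2.09 -0.19 -0.03 0"

```text
time: 36.85
eef_pos: [0.5789, -0.2413, 0.2714]
tcp_rot: [0.675, 0.738, 0.004, 0.012]
contact_force: [0.6, -0.1, 0.5]
opening: -0.001
```

```bash
cat > cl.py <<'E'
from h import *
import sys
st()
p=ctrl.get_state()["eef_pos"];c=((p[0]-.54)*.996+(p[1]+.2423)*.09)*1000-14.5;c0=np.array([c,p[2]*1000]);print("corner",c0.round(1))
def corner(th):
    r=118+12*min(1,max(0,(1.57-th)/.8))
    return np.array([66-r*np.cos(th)+8*np.sin(th),154+r*np.sin(th)+8*np.cos(th)])
th0,th1=map(float,sys.argv[1:])
for th in np.linspace(th0,th1,11)[1:]:
    d=(corner(th)-c0)/40; print(round(th,2),np.round([d[0]*.996,d[0]*.09,d[1]],2).tolist())
E
python3 cl.py 1.17 .47
```

```text
t 36.9 tcp [ 0.5789 -0.2413  0.2714] jawyaw 5.2 F [ 0.6 -0.1  0.5] op -0.001 q [-0.56  0.14  1.67  0.    1.3  -0.65]
corner [ 24.3 271.4]
1.1 [-0.2, -0.02, -0.06]
1.03 [-0.41, -0.04, -0.13]
0.96 [-0.61, -0.06, -0.22]
0.89 [-0.82, -0.07, -0.32]
0.82 [-1.01, -0.09, -0.43]
0.75 [-1.19, -0.11, -0.57]
0.68 [-1.35, -0.12, -0.73]
0.61 [-1.5, -0.14, -0.91]
0.54 [-1.64, -0.15, -1.09]
0.47 [-1.76, -0.16, -1.28]
```

Emit:
servo_tool --pt "0 -0.2 -0.02 -0.06 0" --pt "0 -0.41 -0.04 -0.13 0" --pt "0 -0.61 -0.06 -0.22 0" --pt "0 -0.82 -0.07 -0.32 0" --pt "0 -1.01 -0.09 -0.43 0" --pt "0 -1.19 -0.11 -0.57 0" --pt "0 -1.35 -0.12 -0.73 0" --pt "0 -1.5 -0.14 -0.91 0" --pt "0 -1.64 -0.15 -1.09 0" --pt "0 -1.76 -0.16 -1.28 0"

```text
time: 37.68
eef_pos: [0.5078, -0.2479, 0.2195]
tcp_rot: [0.675, 0.738, 0.004, 0.012]
contact_force: [0.0, -0.8, 0.5]
opening: -0.0
```

```bash
python3 cl.py .47 .03
```

```text
t 37.7 tcp [ 0.5078 -0.2479  0.2195] jawyaw 5.2 F [ 0.  -0.8  0.5] op -0.0 q [-0.64  0.04  1.88  0.01  1.2  -0.73]
corner [-47.1 219.5]
0.43 [-0.05, -0.0, -0.11]
0.38 [-0.11, -0.01, -0.24]
0.34 [-0.17, -0.02, -0.37]
0.29 [-0.22, -0.02, -0.5]
0.25 [-0.27, -0.02, -0.64]
0.21 [-0.31, -0.03, -0.78]
0.16 [-0.35, -0.03, -0.92]
0.12 [-0.37, -0.03, -1.06]
0.07 [-0.4, -0.04, -1.2]
0.03 [-0.41, -0.04, -1.34]
```

Emit:
servo_tool --pt "0 -0.05 0 -0.11 0" --pt "0 -0.11 -0.01 -0.24 0" --pt "0 -0.17 -0.02 -0.37 0" --pt "0 -0.22 -0.02 -0.5 0" --pt "0 -0.27 -0.02 -0.64 0" --pt "0 -0.31 -0.03 -0.78 0" --pt "0 -0.35 -0.03 -0.92 0" --pt "0 -0.37 -0.03 -1.06 0" --pt "0 -0.4 -0.04 -1.2 0" --pt "0 -0.41 -0.04 -1.3 0"

```text
time: 38.52
eef_pos: [0.4915, -0.2495, 0.1675]
tcp_rot: [0.675, 0.738, 0.004, 0.012]
contact_force: [-0.9, 1.9, 4.4]
opening: 0.003
```

```bash
python3 - <<'E'
from h import *
st();s=ctrl.read_camera("side");w=ctrl.read_camera("wrist")
save({"frame":np.hstack([cv2.resize(s["frame"][120:240,260:380],(380,380),interpolation=2),cv2.resize(w["frame"][:,50:470],(380,380))])},"m15")
E
```

```text
t 38.5 tcp [ 0.4915 -0.2495  0.1675] jawyaw 5.2 F [-0.9  1.9  4.4] op 0.003 q [-0.66  0.06  1.95  0.01  1.1  -0.75]
```

View pics/m15.png

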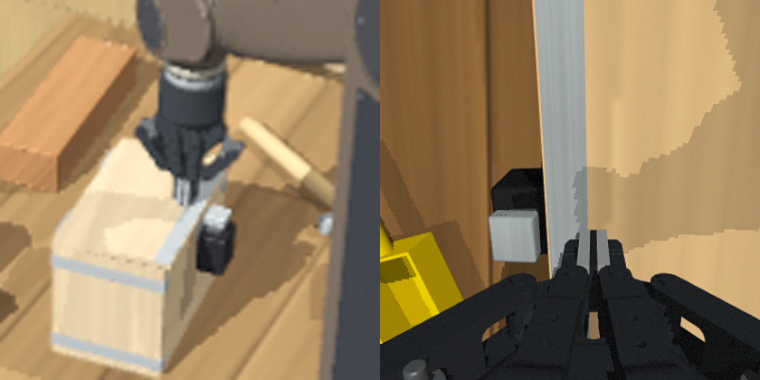

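Emit:
servo_tool --pt "0 0 0 -0.03 0" --pt "0 0 0 -0.06 0" --pt "0 0 0 -0.09 0" --pt "0 0 0 -0.12 0" --pt "0 0 0 -0.15 0" --pt "0 0 0 -0.18 0" --pt "0 0 0 -0.2 0" --pt "0 0 0 -0.2 0" --pt "0 0 0 -0.2 0" --pt "0 0 0 -0.2 0"

```text
time: 39.45
eef_pos: [0.4912, -0.2494, 0.1604]
tcp_rot: [0.674, 0.738, 0.003, 0.012]
contact_force: [-3.6, 2.1, 7.8]
opening: 0.0
```

Emit:
servo_tool --pt "0 0 0 -0.03 0" --pt "0 0 0 -0.06 0" --pt "0 0 0 -0.08 0" --pt "0 0 0 -0.1 0" --pt "0 0 0 -0.1 0" --pt "0 0 0 -0.1 0" --pt "0 0 0 -0.1 0" --pt "0 0 0 -0.1 0" --pt "0 0 0 -0.1 0" --pt "0 0 0 -0.1 0"

```text
time: 40.28
eef_pos: [0.4913, -0.2495, 0.1602]
tcp_rot: [0.674, 0.738, 0.003, 0.011]
contact_force: [-8.0, 4.6, 17.2]
opening: 0.002
```

Emit:
servo_tool --pt "0 0 0 0.05 0" --pt "0 0 0 0.1 0" --pt "0 0 0 0.15 0" --pt "0 0 0 0.2 0" --pt "0 0 0 0.25 0" --pt "0 0 0 0.3 0" --pt "0 0 0 0.35 0" --pt "0 0 0 0.35 0" --pt "0 0 0 0.35 0" --pt "0 0 0 0.35 0"

```text
time: 41.12
eef_pos: [0.4912, -0.2495, 0.1741]
tcp_rot: [0.674, 0.738, 0.003, 0.011]
contact_force: [-1.3, 0.2, -0.6]
opening: -0.002
```

```bash
python3 - <<'E'
from h import *
st();s=ctrl.read_camera("side");w=ctrl.read_camera("wrist")
a=cv2.imread("pics/s0.png")[:,:,::-1][120:240,260:380];b=s["frame"][120:240,260:380]
# compare left end face gap under lid with the initial shut picture and with the 0.1 rad picture
d=np.abs(a.astype(int)-b).sum(2);print("diff at left half",d[50:110,5:45].mean().round(1))
save({"frame":np.hstack([cv2.resize(b,(400,400),interpolation=2),cv2.resize(a,(400,400),interpolation=2)])},"m16")
E
```

```text
t 41.1 tcp [ 0.4912 -0.2495  0.1741] jawyaw 5.2 F [-1.3  0.2 -0.6] op -0.002 q [-0.66  0.06  1.95  0.01  1.11 -0.75]
diff at left half 20.5
```

Emit:
servo_tool --pt "0 0 0 0.3 0" --pt "0 0 0 0.8 0" --pt "0 0 0 1.6 0" --pt "0 0 0 2.4 0" --pt "0 0 0 3.2 0" --pt "0 -0.3 -0.7 3.2 0" --pt "0 -0.7 -1.5 3.2 0" --pt "0 -1.2 -2.3 3.2 0" --pt "0 -1.7 -3.1 3.2 0" --pt "0 -2 -4 3.2 0"

```text
time: 42.05
eef_pos: [0.4098, -0.4103, 0.3036]
tcp_rot: [0.674, 0.738, 0.003, 0.012]
contact_force: [1.0, 0.2, 0.5]
opening: -0.003
```

Emit:
servo_tool --pt "0 -0.4 -0.8 0 0" --pt "0 -0.8 -1.6 0 0" --pt "0 -1.2 -2.2 0 0" --pt "0 -1.5 -2.6 0 0" --pt "0 -1.5 -2.6 0 0" --pt "0 -1.5 -2.6 0 0" --pt "0 -1.5 -2.6 0 0" --pt "0 -1.5 -2.6 0 0" --pt "0 -1.5 -2.6 0 0" --pt "0 -1.5 -2.6 0 0"

```text
time: 42.88
eef_pos: [0.3506, -0.5135, 0.3038]
tcp_rot: [0.674, 0.739, 0.003, 0.012]
contact_force: [0.2, 0.3, -0.2]
opening: -0.001
```

```bash
python3 - <<'E'
from h import *
st();s=ctrl.read_camera("side");t=ctrl.read_camera("top")
for n,p in(("s",s),("t",t)):
  for q,z in(("dipper_c",.035),("oil_can",0),("red_box",0),("grease_tin",0),("lid_hinge",.154),("button_top",.1705)):
    print(n,q,[(round(l["conf"],2),at_z(p,l["centre"],z).round(3).tolist()) for l in ctrl.landmark_of(p,q)][:5])
save({"frame":np.hstack([cv2.resize(s["frame"][120:345,190:400],(400,428),interpolation=2),cv2.resize(t["frame"][120:320,130:330],(400,428),interpolation=2)])},"m17")
E
```

```text
t 42.9 tcp [ 0.3506 -0.5135  0.3038] jawyaw 5.3 F [ 0.2  0.3 -0.2] op -0.001 q [-1.14  0.11  1.65  0.01  1.36 -1.24]
s dipper_c [(0.94, [0.522, 0.272, 0.035]), (0.67, [0.527, 0.347, 0.035]), (0.61, [0.331, 0.158, 0.035]), (0.57, [0.522, 0.171, 0.035]), (0.34, [0.516, -0.441, 0.035])]
s oil_can [(0.74, [0.736, 0.008, 0.0]), (0.5, [0.337, 0.354, 0.0])]
s red_box [(0.3, [0.536, 0.25, 0.0])]
s grease_tin [(0.74, [0.763, -0.201, 0.0])]
s lid_hinge [(0.73, [0.671, -0.046, 0.154]), (0.6, [0.602, -0.231, 0.154]), (0.26, [0.461, 0.275, 0.154])]
s button_top [(0.41, [0.443, -0.256, 0.171])]
t dipper_c [(0.74, [0.335, 0.124, 0.035]), (0.59, [0.533, 0.331, 0.035]), (0.59, [0.526, 0.28, 0.035])]
t oil_can [(0.83, [0.727, 0.005, 0.0])]
t red_box [(0.66, [0.756, 0.216, 0.0])]
t grease_tin [(0.88, [0.772, -0.224, 0.0])]
t lid_hinge [(0.59, [0.603, -0.236, 0.154]), (0.5, [0.515, 0.35, 0.154]), (0.2, [0.52, 0.248, 0.154])]
t button_top [(0.39, [0.446, -0.253, 0.171])]
```

View pics/m17.png

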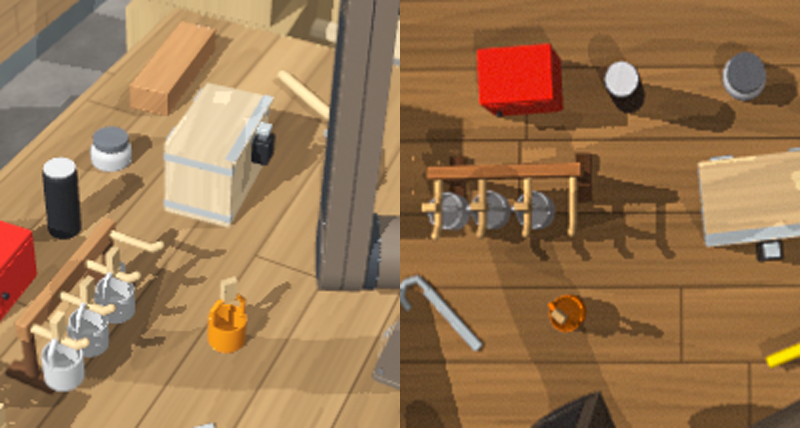

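Three aluminium dippers hang on pegs 0 to 2. The lid is shut and holding, the bystanders show no clear shift, and the robot is clear, so I hand in.

```bash
python3 -c "
from plant import ctrl
print(ctrl.sign_off())"
```

```text
the job is handed in; nothing more can be done
None
```

The job is handed in, with no verdict reported: all three aluminium dippers in the scene are hung and the chest is shut. It took about 43 s of robot time.

- **Dippers:** The two bench dippers hang on peg0 and peg1, and the single one from the chest hangs on peg2. One bench dipper was knocked aside partway, so I located it again before gripping it.
- **Lid opening:** One finger pressed the button while the other held the lid. I then led the lid up to its stop at roughly 0.8 rad/s.
- **Lid closing:** I led the lid back down and pressed it near the front, clear of the button, with about 8 N and then 17 N. That second press was above the stated 5 to 10 N.

**Last checks:**
- In the side and top pictures all three dippers hang upright and the lid is down. It pushed on nothing once I lifted off, so I take it as latched.
- The oil can, red box, hook spanner, grease tin and the orange look-alike look unmoved in the last pictures. The scoop and mallet were mostly out of that crop, so I did not check them again.
- The networks' last readings disagreed in places. The side view put the red box at a low-confidence spot on the rail, the grease tin read 1 to 2 cm off its first position, and the top view missed the peg2 dipper. The pictures showed no real shift, so I put these down to detection error.

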